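Press the pressure checker onto the leaning test port and hold its valve open

TASK

Pick up the hand-held pressure checker from the bench and press its steel coupler squarely onto the leaning test port of the air-supply block until it snaps over the catch balls. Then keep pushing against the valve spring until the coupler is fully home on the port's shoulder, and finish while still gripping and holding it pressed fully home (it backs off by itself if the push is let go). Leave the carton, the bottle and the beaker where they stand.

Things in the scene. Friction and masses are not known exactly. Their poses are not given: they have to be found in the camera images.
- checker_grip (a point): Centre of the handle of the loose pressure checker (0.28 kg, 106 mm tall, standing on its open mouth). Round black handle 30 mm in diameter, from 46 to 106 mm above the mouth, white disc on top; below it a steel coupler collar 42 mm in diameter, 46 mm long, whose top is a 6 mm ledge. This point is on the axis, 76 mm above the mouth. z: the tool's axis, from mouth to handle; it is round.
- checker_mouth (a point): Centre of the coupler's open mouth, in the plane of its lower face, 76 mm below checker_grip (same axes). The mouth is 18.4 mm wide through a lip 4 mm thick; behind the lip a 26 mm wide chamber ends 38 mm above the mouth.
- port_seat (a point): Centre of the test port's shoulder: the flat top of a dark steel boss 44 mm in diameter, 80 mm above the bench, on the fixed aluminium air-supply block (110 x 120 x 34 mm, raised pad in the middle). z: the port's axis, outwards, leaning 0.42 rad from vertical towards the robot's side (block turned up to 0.5 rad either way). Fully home, the coupler's lower face lies on this shoulder.
- port_tip (a point): Free end of the brass valve pin at rest, on the port's axis 43 mm from the shoulder (does not move; same axes as port_seat). Nipple: 16 mm in diameter from the shoulder to 22 mm, tapering to 8 mm at 31 mm; then the 6 mm pin. Three sprung catch balls, 23 mm across, stand out 13.5 mm from the shoulder. The lip meets them with the mouth 18 mm from the shoulder.
- valve_pin (a joint): How far the valve pin is pushed in along the port's axis (m): 0 at rest, about 0.005 with the coupler fully home. Passing the balls takes about 8 N; they snap out behind the lip with the mouth about 5 mm from the shoulder. The last 5 mm push the pin: 5 N to start, 12 N at 0.005. Let go, the coupler backs off to about 5 mm, where the balls hold it.
- carton: Bystander: cardboard carton 70 x 130 x 50 mm, origin under its centre.
- reagent: Bystander: brown bottle 52 mm in diameter, 105 mm tall, origin under its centre.
- beaker: Bystander: empty glass beaker 68 mm in diameter, 85 mm tall, origin under its centre.
Things that resemble listed ones, but are neither listed nor needed, are in the scene too. What is meant by the part that bears port_seat is not green, and is the larger of those in its own colour.

How it is judged:
By the outcome, as a careful person would: the job done as asked, in the order asked, and still so for the second after the job is handed in, while the arm keeps its last pose, push and grip.
It also fails if it takes over 40 s, if anything falls off the work surface, if the arm or the gripper's body presses on something with over 40 N, if the wrist force passes 120 N, or if a joint passes its speed limit or range.

ROBOT

A 6-joint arm with a two-finger parallel gripper is mounted at the origin on the work surface. World frame = base frame: x ahead of the robot, y to its left, z up, the work surface at z = 0. Lengths are in m, angles in rad, forces in N, time in s.
With the tool pointing down it reaches from about 0.35 to 0.975 m from the base axis. Payload 4.9 kg.
Tool frame: the origin (TCP) lies midway between the tips of the shut fingers; the grasp point (between the pads) lies behind it (grip_point_offset is the z of the grasp point in the tool frame, in m); z points along the fingers, y is the line along which they close (so a half turn about z gives the same grasp; the last joint's range is limited). The gripper opens to 85 mm and grips with 20 to 120 N. Pads are 22 mm wide; open, the fingers measure 114 mm over their backs; the gripper's body (76 mm by 85 mm) begins 54 mm behind the grasp point. The pads swing forward as they close: fully open they stand 13 mm farther back than shut.
Start: joints at [1.01, 0.053, 1.613, -0, 1.476, -0.119], TCP at [0.267, 0.565, 0.231] pointing down, gripper open.
Joint ranges: [-3.01, 3.01], [-1.01, 2.22], [0.06, 2.58], [-1.02, 4.17], [0.09, 2.62], [-3.14, 3.14]. Speed limits (rad/s): [2.57, 2.57, 3.14, 3.14, 3.14, 3.14].

INTERFACE

Orientations are given as [roll, pitch, yaw] about the fixed x, y, z axes, in that order (R = Rz(yaw) Ry(pitch) Rx(roll)).
In Python, from cell import observe, read_camera, camera_info, sign_off, grip_point_offset gives the robot as it stands. The module is installed in compiled form; this text tells all that it offers.
- The arm moves only by the tool arm_command, never from a script. Its arguments are lists of equal length, an entry for each row: "slide": the shift along the world's x, y, z in cm, a list of three; "yaw": the turn about the world's z in degrees. In form: {"slide": [[tx, ty, tz], ...], "yaw": [yaw, ...]}. A call has 1 to 5 rows; each row shifts and turns the commanded pose from where the row before left it; what a row does not reach is not made up. A row lasts 1/12 s, in which the tool goes at most 41.7 mm and 7.16 degrees, less where a joint would pass 70% of its speed; a pose out of reach is approached as far as the arm can. A call is refused whole if a number of a shift passes 4.17 or a number of a turn 7.16, either way. A call with a gripper value outside its range is refused whole. "claw" is the opening, from 0 (shut) to 1 (fully open), set as the call begins (left out, the last holds). The fingers move at their own pace and stop on an object; "squeeze" is the grip in N (left out, the last holds). Time passes only in rows, so rows that do not move let the fingers close. It gives the time, the measured TCP pose, the force, the opening and the grip force at its end, in the units of the state.
- observe(): the state, without advancing time (a new reading comes with each control period).
- read_camera(name): name is "side" or "top"; returns the picture (480x640x3 uint8, red, green, blue); there is no depth.
- camera_info(name): a dict with "fovy" (degrees; the focal length in pixels is half the picture's height over the tangent of half this angle, whatever the lens; pixels are square), "cx", "cy" (the principal point, pixels), "world_from_camera" (4x4, takes a point from camera to world coordinates). Camera axes: x right, y down, z forward; pixel columns grow to the right and rows downward; lengths in m; the calibration is good to about 2 mm. A picture is of the moment at which its call begins. camera_info takes no time and is no camera call.
- sign_off(): hands the job in; it is judged then, once.
The state is a dict: "time": time; "joint_positions": joint angles; "joint_velocities": joint speeds; "tau": joint torques, N m; "eef_pos": TCP position; "orientation": TCP orientation; "wrist_force": force on the tool from outside, world axes, zero at the start; "moment": the same for the moment, N m; "opening": finger opening in m; "finger_force": force on a finger pad.
Only numpy, scipy, OpenCV 4.12 (cv2) and the standard library are available. Lean on these libraries where they do the work, as an engineer would, in place of code of your own. Each camera call takes 0.05 s, during which the arm holds its last target. There are 200 camera calls.

## Working session

There is one attempt and no reset: what is moved stays moved. The work goes in short steps, Python scripts to look and compute and a tool call to move; the robot and the scene stay as the last step left them, time stands still between calls to the robot, and variables do not carry over. Pictures are saved under pics/ and viewed, at most 10 in all, crops included, and the job is handed in when it is done.

Besides the shell and the picture viewer there is one more tool, called after ">>>" as name(argument=value, ...) on one line, values as JSON. arm_command: Moves the arm, as the interface text tells. Its arguments: {"type":"object","properties":{"slide":{"type":"array"},"yaw":{"type":"array"},"claw":{"type":"number"},"squeeze":{"type":"number"}},"required":["slide","yaw"]}

```bash
mkdir -p pics; python3 - <<'E'
from cell import *
import cv2,numpy as np
print(grip_point_offset, observe())
for n in("side","top"):
    cv2.imwrite(f"pics/{n}0.png",read_camera(n)[:,:,::-1]); print(n,camera_info(n))
E
```

```text
-0.0187 {'time': 0.0, 'joint_positions': array([ 1.00997967e+00,  5.33499509e-02,  1.61429572e+00,  1.83516963e-05,
        1.47598558e+00, -1.19009409e-01]), 'joint_velocities': array([ 0.00082355,  0.00121703, -0.00130322,  0.00246136, -0.00093781,
       -0.00110565]), 'tau': array([ 4.31338515e-05, -3.93678832e+01, -3.70174992e+01, -1.40791076e-04,
        7.00020013e-03, -5.83459084e-06]), 'eef_pos': array([0.26690232, 0.56445959, 0.23006627]), 'orientation': array([-3.13957064e+00, -2.60176579e-04,  2.69978338e+00]), 'wrist_force': array([ 0.57961453, -0.648717  ,  0.92205967]), 'moment': array([-0.04850937, -0.04505831,  0.0669781 ]), 'finger_force': 0.0, 'opening': 0.08534757599721919}
side {'fovy': 47.30422452160832, 'cx': 326.0667115307288, 'cy': 240.76087954004018, 'world_from_camera': array([[-0.9908675 , -0.11185723,  0.07529645,  0.5123309 ],
       [-0.13342853,  0.73282354, -0.66720798,  0.81801687],
       [ 0.01945303, -0.6711614 , -0.74105598,  0.97994944],
       [ 0.        ,  0.        ,  0.        ,  1.        ]])}
top {'fovy': 42.452784656169314, 'cx': 322.5776371267347, 'cy': 243.59432134241965, 'world_from_camera': array([[ 0.02209501, -0.97728755,  0.21076256,  0.35001111],
       [-0.99974771, -0.0207465 ,  0.0086075 ,  0.02140437],
       [-0.00403942, -0.21089957, -0.97749939,  1.26287806],
       [ 0.        ,  0.        ,  0.        ,  1.        ]])}
```

View pics/side0.png

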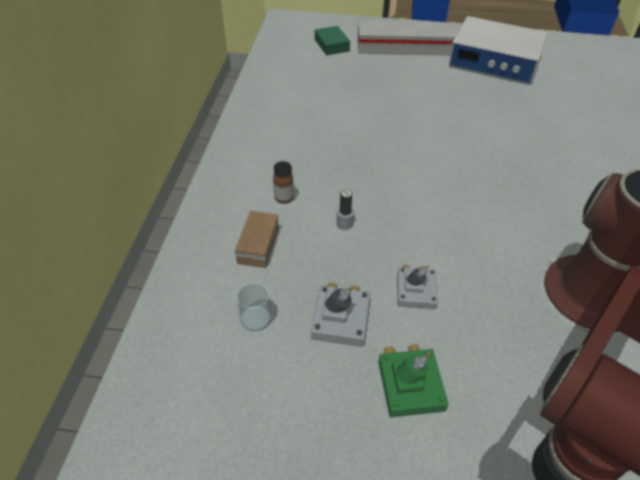

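View pics/top0.png

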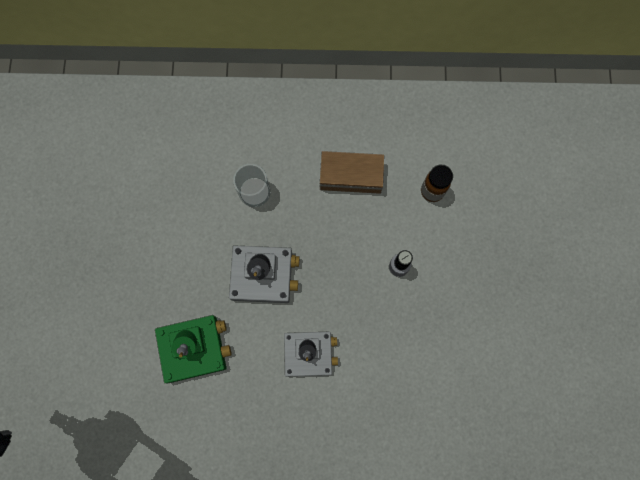

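```bash
python3 - <<'E'
import cv2,numpy as np
t=cv2.imread("pics/top0.png");s=cv2.imread("pics/side0.png")
def c(i,x,y,w=66,h=50,k=6):
    return cv2.resize(i[y:y+h,x:x+w],None,fx=k,fy=k,interpolation=cv2.INTER_CUBIC)
m=np.vstack([np.hstack([c(t,228,240,80,70,5),c(t,375,235,80,70,5)])[:300*2],np.hstack([c(s,300,277,80,50,5),c(s,305,183,80,50,5)])])
print(m.shape);cv2.imwrite("pics/crop1.png",m)
E
```

```text
(600, 800, 3)
```

View pics/crop1.png

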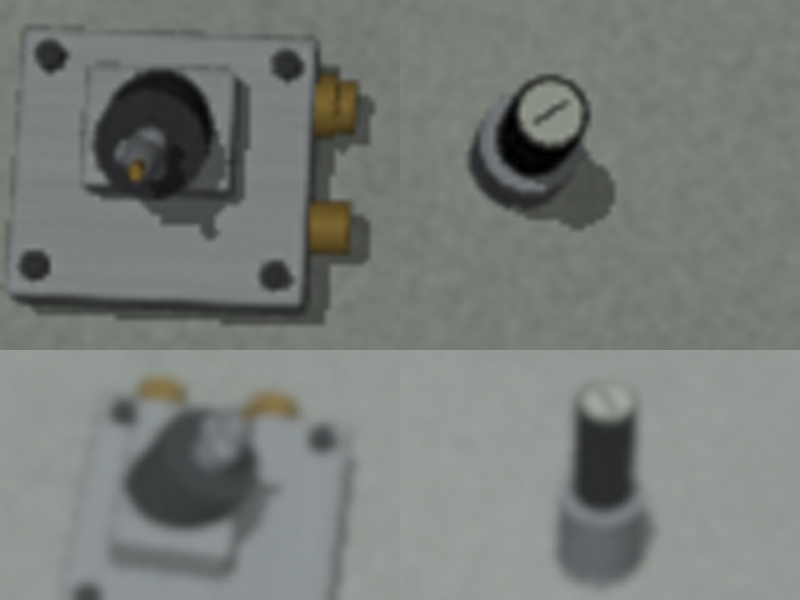

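```bash
cat > h.py <<'E'
from cell import *
import numpy as np
def ray(n,u,v):
    i=camera_info(n);f=240/np.tan(np.radians(i["fovy"]/2));M=i["world_from_camera"]
    return M[:3,3],M[:3,:3]@np.array([(u-i["cx"])/f,(v-i["cy"])/f,1])
def onz(n,u,v,z):
    o,d=ray(n,u,v);return o+d*(z-o[2])/d[2]
def proj(n,p):
    i=camera_info(n);f=240/np.tan(np.radians(i["fovy"]/2));M=i["world_from_camera"]
    q=M[:3,:3].T@(np.asarray(p)-M[:3,3]);return q[:2]/q[2]*f+[i["cx"],i["cy"]]
def tri(*r):
    A=0;b=0
    for x in r:
        o,d=ray(*x);d=d/np.linalg.norm(d);P=np.eye(3)-np.outer(d,d);A=A+P;b=b+P@o
    return np.linalg.solve(A,b)
E
python3 - <<'E'
from h import *
np.set_printoptions(precision=4,suppress=True)
T=lambda x,y,x0,y0:(x0+x/5-.4,y0+y/5-.4)
print("disc",onz("top",*T(153,107,375,235),.106),onz("side",*T(208,52,305,183),.106),tri(("top",*T(153,107,375,235)),("side",*T(208,52,305,183))))
s=[onz("top",*T(x,y,228,240),.034) for x,y in((50,55),(287,65),(275,275),(34,264))]
print(*s,"ctr",np.mean(s,0))
for a,b in((0,1),(3,2),(3,0),(2,1)):
    d=s[b]-s[a];print(np.degrees(np.arctan2(d[1],d[0])),np.linalg.norm(d))
print("tip top",onz("top",*T(137,172,228,240),.1193),"side",onz("side",*T(228,75,300,277),.1193))
ss=[onz("side",*T(x,y,300,277),.034) for x,y in((122,63),(322,88))];print(ss)
E
```

```text
disc [ 0.5786 -0.1264  0.106 ] [ 0.5747 -0.1253  0.106 ] [ 0.5766 -0.1261  0.1059]
[0.5968 0.2044 0.034 ] [0.5947 0.108  0.034 ] [0.509  0.1098 0.034 ] [0.5113 0.2065 0.034 ] ctr [0.5529 0.1572 0.034 ]
-91.24216936901684 0.09642665197619926
-91.3884922731178 0.09666768131475643
-1.369997198047267 0.08547066798533118
-1.2087294416461598 0.0857173411182708
tip top [0.5356 0.1568 0.1193] side [0.5448 0.1705 0.1193]
[array([0.594 , 0.1067, 0.034 ]), array([0.5074, 0.1073, 0.034 ])]
```

>>> arm_command(slide=[[1.55, -3.45, -0.3], [1.55, -3.45, -0.3], [1.55, -3.45, -0.3], [1.55, -3.45, -0.3], [1.55, -3.45, -0.3]], yaw=[1.2, 1.2, 1.2, 1.2, 1.2], claw=1, squeeze=20)

```text
time: 0.52
eef_pos: [0.3447, 0.3907, 0.2155]
orientation: [-3.141, -0.0, 2.806]
wrist_force: [1.1, 1.3, -0.6]
opening: 0.0855
finger_force: 0.0
```

>>> arm_command(slide=[[1.55, -3.45, -0.3], [1.55, -3.45, -0.3], [1.55, -3.45, -0.3], [1.55, -3.45, -0.3], [1.55, -3.45, -0.3]], yaw=[1.2, 1.2, 1.2, 1.2, 1.2])

```text
time: 0.93
eef_pos: [0.4223, 0.2182, 0.2008]
orientation: [-3.141, -0.0, 2.911]
wrist_force: [1.2, -0.0, 0.2]
opening: 0.0856
finger_force: 0.0
```

>>> arm_command(slide=[[1.55, -3.45, -0.3], [1.55, -3.45, -0.3], [1.55, -3.45, -0.3], [1.55, -3.45, -0.3], [1.55, -3.45, -0.3]], yaw=[1.2, 1.2, 1.2, 1.2, 1.2])

```text
time: 1.35
eef_pos: [0.4998, 0.0456, 0.1858]
orientation: [3.141, -0.0, 3.015]
wrist_force: [0.8, 0.2, 0.7]
opening: 0.0854
finger_force: 0.0
```

>>> arm_command(slide=[[1.55, -3.45, -0.3], [1.55, -3.45, -0.3], [1.55, -3.45, -0.3], [1.55, -3.45, -0.3], [0, 0, 0]], yaw=[1.2, 1.2, 1.2, 1.2, 1.2])

```text
time: 1.77
eef_pos: [0.5628, -0.0958, 0.1731]
orientation: [-3.14, -0.001, 3.114]
wrist_force: [-0.9, 0.1, -0.6]
opening: 0.0853
finger_force: 0.0
```

>>> arm_command(slide=[[1.4, -3.0, -1.0], [0, 0, -3.0], [0, 0, -3.0], [0, 0, -3.0], [0, 0, -1.3]], yaw=[0.3, 0, 0, 0, 0])

```text
time: 2.18
eef_pos: [0.5725, -0.1195, 0.0562]
orientation: [3.139, -0.007, 3.124]
wrist_force: [-1.5, 0.8, -1.7]
opening: 0.0851
finger_force: 0.0
```

>>> arm_command(slide=[[0, 0, 0], [0, 0, 0], [0, 0, 0], [0, 0, 0], [0, 0, 0]], yaw=[0, 0, 0, 0, 0], claw=0, squeeze=20)

```text
time: 2.6
eef_pos: [0.5775, -0.1214, 0.064]
orientation: [-3.139, 0.004, 3.124]
wrist_force: [-1.2, -2.3, 3.8]
opening: 0.0296
finger_force: 19.5
```

>>> arm_command(slide=[[0, 0, 0], [0, 0, 0], [0, 0, 0], [0, 0, 0], [0, 0, 0]], yaw=[0, 0, 0, 0, 0])

```text
time: 3.02
eef_pos: [0.5775, -0.1216, 0.0639]
orientation: [-3.139, 0.004, 3.124]
wrist_force: [0.2, -2.3, 6.1]
opening: 0.0296
finger_force: 19.1
```

>>> arm_command(slide=[[-0.4, 0, 0.05], [-0.4, 0, 0.05], [-0.5, 0, 0.05], [-0.5, 0, 0.05], [0, 0, 0]], yaw=[0, 0, 0, 0, 0])

```text
time: 3.43
eef_pos: [0.5582, -0.1208, 0.0646]
orientation: [-3.141, 0.003, 3.124]
wrist_force: [2.8, -1.8, 5.8]
opening: 0.0296
finger_force: 21.0
```

```bash
cat > shot.py <<'E'
import sys,cv2,numpy as np
from h import *
# shot.py name x y z : crops of both cameras about a world point
p=np.array(list(map(float,sys.argv[2:5])));out=[]
for n in("side","top"):
    im=read_camera(n)[:,:,::-1];u,v=np.round(proj(n,p)).astype(int);x,y=u-40,v-40
    print(n,"origin",x,y,"scale 5");out.append(cv2.resize(im[y:y+80,x:x+80],None,fx=5,fy=5,interpolation=cv2.INTER_CUBIC))
cv2.imwrite(f"pics/{sys.argv[1]}.png",np.hstack(out))
s=observe();print(s["eef_pos"],s["wrist_force"],s["moment"])
E
python3 shot.py tilt1 .56 -.12 .05
```

```text
side origin 311 172 scale 5
top origin 358 231 scale 5
[ 0.55828063 -0.12081724  0.06462883] [ 3.79212249 -1.64450672  5.91145205] [-0.29339481 -0.6637702  -0.00412009]
```

View pics/tilt1.png

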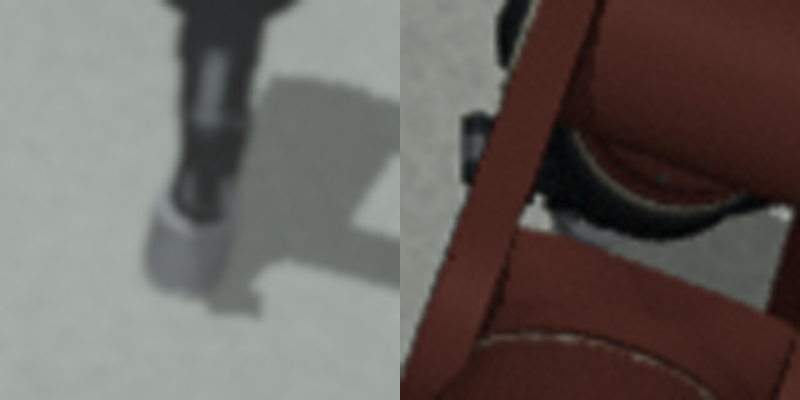

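>>> arm_command(slide=[[-0.45, 0, 0], [-0.45, 0, -0.05], [-0.45, 0, -0.05], [-0.5, 0, -0.05], [0, 0, 0]], yaw=[0, 0, 0, 0, 0])

```text
time: 3.95
eef_pos: [0.5393, -0.1206, 0.0631]
orientation: [-3.141, 0.002, 3.124]
wrist_force: [2.3, -0.6, 7.9]
opening: 0.0293
finger_force: 21.6
```

>>> arm_command(slide=[[0, 0, 1.0], [0, 0, 3.0], [0, 0, 3.5], [0, 0, 3.5], [0, 0, 1]], yaw=[0, 0, 0, 0, 0], squeeze=45)

```text
time: 4.37
eef_pos: [0.5398, -0.1206, 0.1859]
orientation: [-3.141, 0.003, 3.124]
wrist_force: [1.8, -0.2, -1.2]
opening: 0.029
finger_force: 45.1
```

```bash
python3 shot.py tilt2 .54 -.12 .17
```

```text
side origin 323 135 scale 5
top origin 366 230 scale 5
[ 0.53936366 -0.12046979  0.1830244 ] [-0.86071592 -0.57193978 -4.21801904] [-0.00131655  0.01336752  0.01400963]
```

View pics/tilt2.png

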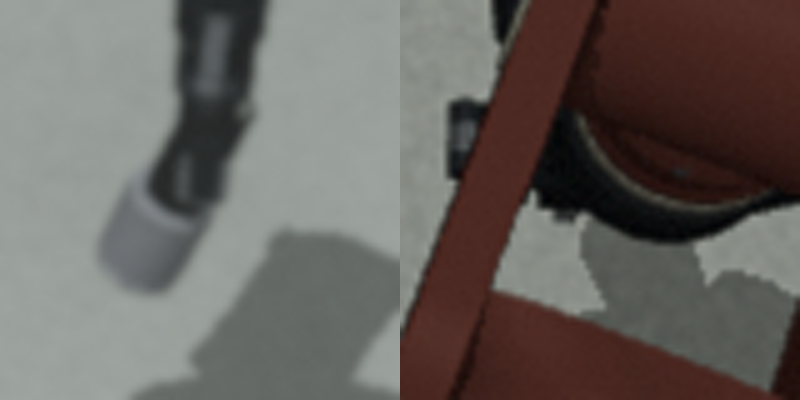

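```bash
python3 - <<'E'
from h import *
g=np.array([.5394,-.1205,.183+.0187]);o=np.array([323,135])
for th in(.3,.36,.42,.48,.54):
    a=np.array([-np.sin(th),0,np.cos(th)]);b=np.array([np.cos(th),0,np.sin(th)]);y=np.array([0,1,0])
    m=g-a*.0826
    P=lambda p:np.round((proj("side",p)-o)*5+2)
    def sil(c):
        t=np.linspace(0,2*np.pi,73);return np.array([P(c+.021*(b*np.cos(s)+y*np.sin(s))) for s in t])
    M=sil(m);L=sil(m+.046*a)
    print(th,"mouth",P(m),"mouth box",M.min(0),M.max(0),"ledge box",L.min(0),L.max(0),"slope",np.degrees(np.arctan2(*(P(m+.046*a)-P(m))*[1,-1])))
E
```

```text
0.3 mouth [142. 275.] mouth box [ 99. 241.] [185. 309.] ledge box [133. 172.] [221. 240.] slope 26.896236965493376
0.36 mouth [132. 271.] mouth box [ 90. 237.] [174. 306.] ledge box [130. 169.] [215. 239.] slope 31.464143630865752
0.42 mouth [122. 267.] mouth box [ 81. 232.] [163. 303.] ledge box [127. 166.] [210. 238.] slope 35.28674897505972
0.48 mouth [113. 263.] mouth box [ 73. 226.] [152. 299.] ledge box [124. 163.] [204. 237.] slope 38.99099404250548
0.54 mouth [104. 258.] mouth box [ 65. 221.] [142. 295.] ledge box [121. 160.] [198. 236.] slope 43.025065989118026
```

```bash
python3 - <<'E'
from h import *
np.set_printoptions(precision=4,suppress=True)
e=np.array([.5394,-.1205,.183])
def ony(u,v):
    o,d=ray("side",u,v);return o+d*(-.1205-o[1])/d[1]
m=ony(323+138/5,135+262/5); l=ony(323+175/5,135+203/5)
print("mouth",m,"ledge",l,"rel tcp",m-e,"ang",np.arctan2(m[0]-l[0],l[2]-m[2]),np.linalg.norm(m-l))
print("model rel tcp .33", [np.array([.082*np.sin(t),0,.0187-.082*np.cos(t)]) for t in(.33,.42)])
a=np.array([-np.sin(.42),.009,np.cos(.42)]);s=np.array([.5525,.1563,.08]);print(a)
for t,d in((.33,.06),(.33,.03),(.42,.018),(.42,.005),(.42,0)):
    b=np.array([-np.sin(t),.009,np.cos(t)]);print(t,d,s+a*d+b*.081-[0,0,.0187])
E
```

```text
mouth [ 0.5651 -0.1205  0.1293] ledge [ 0.5503 -0.1205  0.1671] rel tcp [ 0.0257 -0.     -0.0537] ang 0.37202335910278644 0.040517002002083066
model rel tcp .33 [array([ 0.0266,  0.    , -0.0589]), array([ 0.0334,  0.    , -0.0562])]
[-0.4078  0.009   0.9131]
0.33 0.06 [0.5018 0.1576 0.1927]
0.33 0.03 [0.514  0.1573 0.1653]
0.42 0.018 [0.5121 0.1572 0.1517]
0.42 0.005 [0.5174 0.1571 0.1398]
0.42 0 [0.5195 0.157  0.1353]
```

>>> arm_command(slide=[[-0.3, 2.0, 1.2], [-0.5, 3.5, 0.5], [-0.5, 3.5, 0.5], [-0.5, 3.5, 0.5], [-0.5, 3.5, 0]], yaw=[0, 0, 0, 0, 0])

```text
time: 4.88
eef_pos: [0.5137, 0.041, 0.2052]
orientation: [3.141, -0.006, 3.123]
wrist_force: [1.0, 0.7, -2.8]
opening: 0.0295
finger_force: 45.4
```

>>> arm_command(slide=[[-0.5, 3.5, 0], [-0.5, 3.5, 0], [-0.5, 3.0, 0], [-0.2, 1.5, 0], [0, 0, 0]], yaw=[0, 0, 0, 0, 0])

```text
time: 5.3
eef_pos: [0.4958, 0.157, 0.2038]
orientation: [-3.141, -0.009, 3.128]
wrist_force: [-0.0, -0.7, -3.6]
opening: 0.029
finger_force: 45.5
```

```bash
python3 shot.py port1 .54 .157 .13
```

```text
side origin 309 243 scale 5
top origin 214 231 scale 5
[0.49700691 0.15440609 0.2048397 ] [ 1.45080319 -0.16958179 -3.03100072] [-0.00965925  0.06954773 -0.00458938]
```

View pics/port1.png

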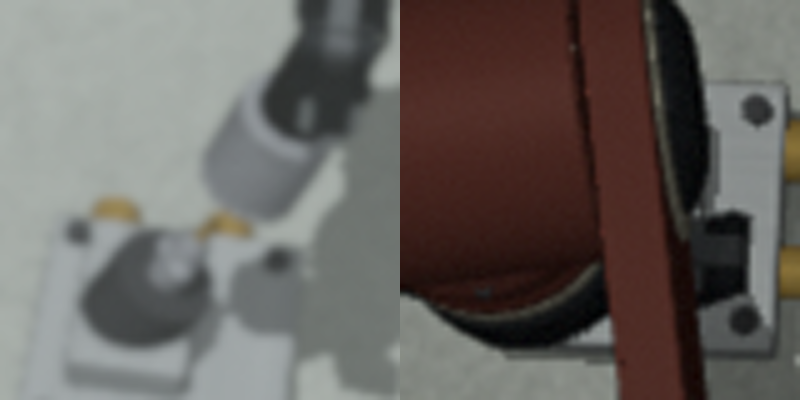

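```bash
python3 - <<'E'
from h import *
np.set_printoptions(precision=4,suppress=True)
o=np.array([309,243]);P=lambda p:np.round((proj("side",p)-o)*5+2)
a=np.array([-np.sin(.42),.009,np.cos(.42)]);s=np.array([.5525,.1563,.08])
for d in(0,.022,.043,.06,.07):print(d,P(s+a*d))
e=np.array([.497,.1544,.2048])
for t in(.33,.37,.42):
    for L in(.077,.0826):
        m=e+[L*np.sin(t),0,.0187-L*np.cos(t)];q=m-s;d=q@a;print(t,L,"mouth",m,P(m),"axial",d,"off",q-d*a)
E
```

```text
0 [164. 273.]
0.022 [188. 247.]
0.043 [212. 220.]
0.06 [231. 198.]
0.07 [243. 185.]
0.33 0.077 mouth [0.522  0.1544 0.1507] [250. 170.] axial 0.07695350763769883 off [ 0.0008 -0.0026  0.0004]
0.33 0.0826 mouth [0.5238 0.1544 0.1454] [245. 178.] axial 0.07137617233283164 off [ 0.0004 -0.0025  0.0002]
0.37 0.077 mouth [0.5248 0.1544 0.1517] [243. 167.] axial 0.07673809802920996 off [ 0.0036 -0.0026  0.0016]
0.37 0.0826 mouth [0.5269 0.1544 0.1465] [237. 175.] axial 0.07114509657099814 off [ 0.0034 -0.0025  0.0015]
0.42 0.077 mouth [0.5284 0.1544 0.1532] [234. 164.] axial 0.0766418680796224 off [ 0.0071 -0.0026  0.0032]
0.42 0.0826 mouth [0.5307 0.1544 0.1481] [227. 172.] axial 0.0710418680796224 off [ 0.0071 -0.0025  0.0032]
```

>>> arm_command(slide=[[0.4, 0.15, -0.9], [0.4, 0.1, -0.9], [0.4, 0, -0.9], [0.35, 0, -0.8], [0, 0, 0]], yaw=[0, 0, 0, 0, 0], squeeze=30)

```text
time: 5.82
eef_pos: [0.5139, 0.156, 0.1704]
orientation: [-3.141, -0.005, 3.123]
wrist_force: [-0.9, 0.4, -4.3]
opening: 0.0291
finger_force: 45.6
```

>>> arm_command(slide=[[0.2, 0, -0.45], [0, 0, 0]], yaw=[0, 0])

```text
time: 5.98
eef_pos: [0.5167, 0.1567, 0.1684]
orientation: [-3.141, -0.001, 3.123]
wrist_force: [0.2, -0.9, -3.8]
opening: 0.0292
finger_force: 45.6
```

```bash
python3 shot.py port2 .54 .157 .11
```

```text
side origin 308 249 scale 5
top origin 216 233 scale 5
[0.51683035 0.15690007 0.16943947] [-0.12267671 -0.96679746 -4.30017163] [-0.0186883   0.14915749 -0.00770569]
```

View pics/port2.png

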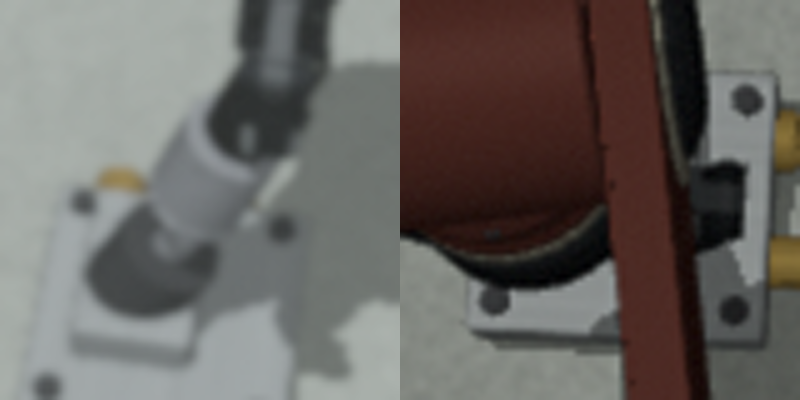

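>>> arm_command(slide=[[-0.4, 0, 0], [0, 0, -0.4], [0, 0, -0.4], [0, 0, 0]], yaw=[0, 0, 0, 0], squeeze=30)

```text
time: 6.42
eef_pos: [0.512, 0.1569, 0.1603]
orientation: [-3.141, -0.001, 3.124]
wrist_force: [-0.3, -0.3, -4.1]
opening: 0.0294
finger_force: 45.6
```

>>> arm_command(slide=[[0, 0, -0.4], [0, 0, -0.4], [0, 0, 0], [0, 0, 0]], yaw=[0, 0, 0, 0])

```text
time: 6.75
eef_pos: [0.5137, 0.1571, 0.1559]
orientation: [3.141, 0.002, 3.124]
wrist_force: [-3.3, -0.6, 7.1]
opening: 0.0291
finger_force: 46.8
```

>>> arm_command(slide=[[0.1, 0, -0.25], [0.1, 0, -0.25], [0, 0, 0]], yaw=[0, 0, 0], squeeze=50)

```text
time: 7.0
eef_pos: [0.5169, 0.1576, 0.1502]
orientation: [3.14, 0.006, 3.124]
wrist_force: [1.7, 1.9, 2.5]
opening: 0.0289
finger_force: 50.0
```

```bash
python3 shot.py port3 .54 .157 .11
```

```text
side origin 308 249 scale 5
top origin 216 233 scale 5
[0.51669015 0.15753553 0.14991838] [3.1373069  3.10214915 3.80160518] [ 0.47282436 -0.85113133  0.05161403]
```

View pics/port3.png

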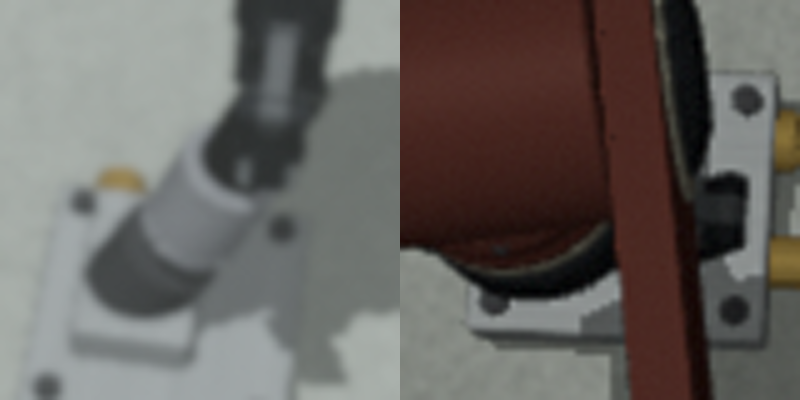

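>>> arm_command(slide=[[0.05, -0.05, -0.25], [0.1, 0, -0.25], [0, 0, 0]], yaw=[0, 0, 0], squeeze=60)

```text
time: 7.35
eef_pos: [0.5184, 0.1571, 0.143]
orientation: [3.14, 0.007, 3.124]
wrist_force: [11.0, 4.3, -5.4]
opening: 0.0289
finger_force: 59.5
```

>>> arm_command(slide=[[0.1, 0, -0.2], [0, 0, 0]], yaw=[0, 0])

```text
time: 7.52
eef_pos: [0.5194, 0.1571, 0.1411]
orientation: [3.14, 0.006, 3.124]
wrist_force: [9.2, 4.3, -3.3]
opening: 0.0288
finger_force: 59.8
```

>>> arm_command(slide=[[0.25, 0, -0.2], [0.1, 0, -0.2], [0, 0, 0]], yaw=[0, 0, 0], squeeze=80)

```text
time: 7.77
eef_pos: [0.5216, 0.1571, 0.1381]
orientation: [3.14, 0.002, 3.124]
wrist_force: [2.1, 3.8, 5.3]
opening: 0.0283
finger_force: 78.6
```

```bash
python3 shot.py port4 .54 .157 .11
```

```text
side origin 308 249 scale 5
top origin 216 233 scale 5
[0.52157731 0.1570481  0.13808522] [0.67988101 3.32075317 3.9097851 ] [ 0.7164155  -0.65497468  0.12583154]
```

View pics/port4.png

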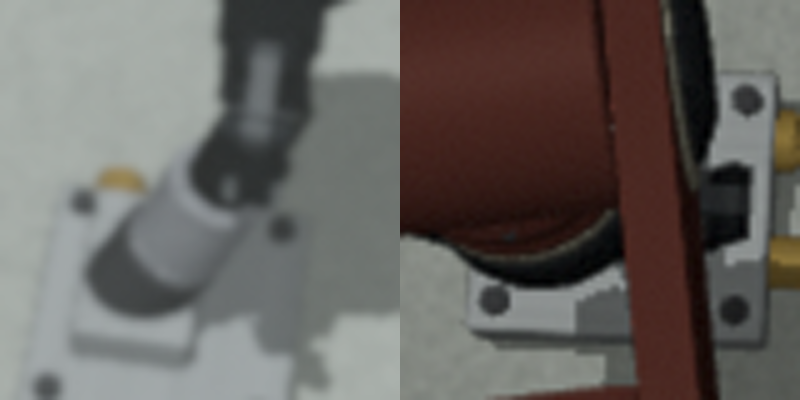

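>>> arm_command(slide=[[0.08, 0.1, -0.18], [0.08, 0, -0.15], [0, 0, 0]], yaw=[0, 0, 0], squeeze=80)

```text
time: 8.12
eef_pos: [0.5222, 0.1574, 0.138]
orientation: [-3.141, -0.002, 3.124]
wrist_force: [-11.8, -0.2, 22.1]
opening: 0.0286
finger_force: 81.0
```

>>> arm_command(slide=[[0.06, 0, -0.15], [0.0, 0, 0]], yaw=[0, 0])

```text
time: 8.28
eef_pos: [0.5224, 0.1575, 0.138]
orientation: [-3.14, -0.003, 3.124]
wrist_force: [-17.4, -1.6, 31.7]
opening: 0.0285
finger_force: 81.8
```

```bash
python3 shot.py port5 .54 .157 .11; python3 - <<'E'
from h import *
import cv2
im=cv2.imread("pics/port5.png")[:,:400];o=np.array([308,249]);t=np.linspace(0,2*np.pi,73);y=np.array([0,1,0])
s=np.array([.5525,.1563,.08]);th=.42
a=np.array([-np.sin(th),.009,np.cos(th)]);b=np.array([np.cos(th),0,np.sin(th)])
def ring(I,c,r,col):
    p=np.array([(proj("side",c+r*(b*np.cos(q)+y*np.sin(q)))-o)*5+2 for q in t]).astype(np.int32);cv2.polylines(I,[p],True,col,1)
A=im.copy();ring(A,s,.022,(0,0,255));ring(A,s+.046*a,.021,(0,255,0));ring(A,s+.051*a,.021,(255,0,0))
cv2.imwrite("pics/port5b.png",cv2.resize(np.hstack([im,A]),None,fx=1,fy=1))
E
```

```text
side origin 308 249 scale 5
top origin 216 233 scale 5
[0.52239051 0.15745909 0.13802124] [-17.005872    -1.74240082  30.19254614] [-0.31733295  2.32211877 -0.12951692]
```

View pics/port5b.png

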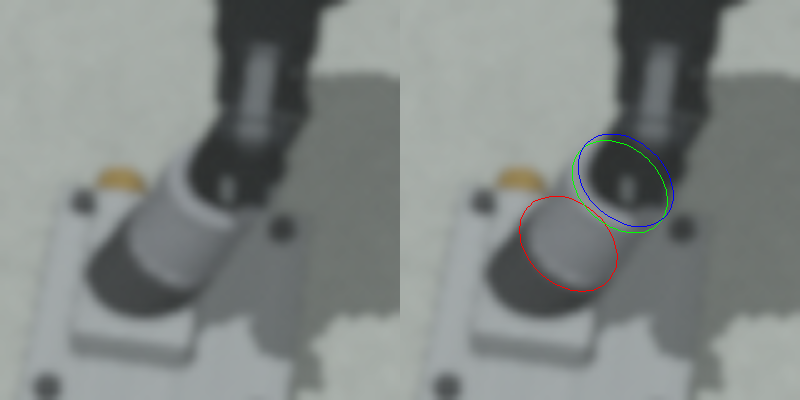

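>>> arm_command(slide=[[-0.18, 0, -0.04], [0, 0, 0]], yaw=[0, 0], squeeze=80)

```text
time: 8.55
eef_pos: [0.522, 0.1574, 0.1378]
orientation: [-3.141, 0.002, 3.124]
wrist_force: [-12.3, -2.2, 27.5]
opening: 0.0284
finger_force: 81.6
```

>>> arm_command(slide=[[-0.18, 0, -0.06], [0, 0, 0]], yaw=[0, 0])

```text
time: 8.72
eef_pos: [0.5216, 0.1574, 0.1375]
orientation: [-3.141, 0.006, 3.124]
wrist_force: [-7.3, -1.8, 25.4]
opening: 0.0282
finger_force: 81.4
```

```bash
cat > edge.py <<'E'
from h import *
import cv2
np.set_printoptions(precision=2,suppress=True)
im=np.mean([cv2.cvtColor(read_camera("side"),cv2.COLOR_RGB2GRAY).astype(float) for _ in range(4)],0)
# expected silhouette lines of the home coupler for tilt th
def model(th,c):
    a=np.array([-np.sin(th),.009,np.cos(th)]);a/=np.linalg.norm(a);o,_=ray("side",0,0)
    v=o-(c+.023*a);v-=v@a*a;r=np.linalg.norm(v);v/=r;w=np.cross(a,v);k=np.arccos(.021/r);out=[]
    for s in(-1,1):
        n=.021*(np.cos(k)*v+s*np.sin(k)*w);out.append((proj("side",c+n+.006*a),proj("side",c+n+.04*a)))
    return out
s=np.array([.5525,.1563,.08])
for th in(.3,.34,.38,.42,.46):
    print(th,[np.round(np.r_[p,q,np.degrees(np.arctan2(q[0]-p[0],p[1]-q[1]))],1) for p,q in model(th,s)])
# measured edges: steepest point across the line, then a line fit
for p,q,sg in(((308+128/5,249+228/5),(308+180/5,249+158/5),-1),((308+192/5,249+288/5),(308+240/5,249+224/5),-1)):
    p,q=np.array(p),np.array(q);d=(q-p)/np.linalg.norm(q-p);n=np.array([-d[1],d[0]]);pts=[]
    for t in np.linspace(.1,.9,25):
        u=np.linspace(-4,4,81);xy=(p+t*(q-p))+u[:,None]*n
        g=np.gradient(cv2.GaussianBlur(cv2.remap(im,xy[:,0].astype(np.float32).reshape(1,-1),xy[:,1].astype(np.float32).reshape(1,-1),cv2.INTER_CUBIC),(9,1),2)[0])
        i=np.argmax(np.abs(g));pts.append(np.r_[xy[i],u[i],g[i]])
    pts=np.array(pts);l=cv2.fitLine(pts[:,:2].astype(np.float32),cv2.DIST_HUBER,0,.01,.01).ravel()
    print("u",pts[::3,2],"g",pts[::3,3],"slope",np.degrees(np.arctan2(l[0],-l[1]))%180,"at",l[2:])
E
python3 edge.py
```

```text
0.3 [array([333.4, 290.3, 338.9, 281.1,  30.9]), array([351. , 301.5, 356.9, 292.5,  33.5])]
0.34 [array([333.9, 289.8, 340. , 280.8,  34.4]), array([350.8, 302.1, 357.3, 293.3,  36.9])]
0.38 [array([334.3, 289.4, 341.1, 280.6,  37.7]), array([350.5, 302.6, 357.7, 294. ,  40.2])]
0.42 [array([334.8, 289. , 342.2, 280.4,  40.9]), array([350.2, 303. , 358. , 294.8,  43.3])]
0.46 [array([335.3, 288.6, 343.3, 280.3,  44. ]), array([349.9, 303.5, 358.3, 295.5,  46.3])]
u [-2.2 -2.7 -2.2 -1.1 -0.9 -1.4 -1.5  3.7  2.6] g [-2.8  -2.45 -2.1  -0.89 -0.97 -1.62 -1.82 -1.66 -2.98] slope 52.92122 at [337.4  287.43]
u [-0.4  2.1  2.1  2.2  2.   2.1  2.1 -2.2 -1.5] g [-1.3   1.15  0.92  0.77  0.76  0.73  0.75 -1.19 -1.61] slope 18.241316 at [352.   300.81]
```

```bash
sed -i 's/i=np.argmax(np.abs(g));/g=-g;g[np.abs(u-c0)>1.6]=-9;i=np.argmax(g);/; s/),-1),((308+192/),-1.5),((308+192/; s/224\/5),-1)):/224\/5),-1.)):/; s/for p,q,sg in/for p,q,c0 in/; s/linspace(.1,.9,25)/linspace(.0,.85,25)/' edge.py; python3 edge.py | tail -2; python3 - <<'E'
import cv2
im=cv2.imread("pics/port5.png",0)[:,:400]
im=cv2.resize(im,(80,80),interpolation=cv2.INTER_AREA)
for r in range(28,60,2):print(r+249,im[r,20:56])
E
```

```text
u [-2.9 -2.3 -2.4 -2.2 -1.1 -0.8 -1.4 -1.9 -1.9] g [3.17 2.8  2.69 1.71 0.78 1.04 1.97 1.71 1.11] slope 41.262794 at [336.9  287.05]
u [-1.  -0.4 -0.3 -2.  -1.9 -1.8 -2.  -1.9 -1.3] g [1.51 1.25 0.61 0.52 0.59 0.56 0.51 0.8  1.4 ] slope 28.88272 at [349.22 300.27]
277 [165 165 165 165 167 168 169 168 168 168 169 168 167 165 165 164 161 156
 145 123  92  65  51  48  50  52  56  64  72  76  78  78  74  65  58  56]
279 [166 165 163 163 165 167 168 169 169 169 169 167 166 163 159 156 150 137
 112  80  56  48  47  47  47  47  48  51  55  57  59  57  54  51  49  50]
281 [165 162 160 161 161 162 164 167 168 169 168 165 159 152 149 146 135 112
  81  56  49  48  49  48  48  48  48  49  49  50  50  49  47  48  46  49]
283 [145 138 136 137 137 138 141 147 155 160 160 152 141 138 143 142 126  96
  65  50  48  47  48  50  55  56  53  51  50  50  49  49  49  48  48  52]
285 [131 129 130 132 133 130 126 123 128 139 141 131 124 130 141 143 130 104
  73  53  48  48  49  59  77  84  76  60  51  48  48  49  50  54  61  72]
287 [146 151 153 154 151 145 137 130 123 120 118 116 116 124 134 143 142 128
 10
[... 880 characters left out ...]
22 121 120 119 118 116
 114 111 109 106 102  98  94  95 100 105 108 109 110 110 110 110 110 109]
301 [ 70  70  69  70  72  73  80  94 111 122 126 124 121 120 118 116 114 112
 110 107 103 100  95  94  95 100 106 109 110 110 109 109 110 110 111 110]
303 [ 70  70  71  71  70  71  72  76  85  98 109 116 121 123 122 118 112 108
 105 102  97  94  94  98 104 108 109 110 109 110 109 109 110 111 111 111]
305 [ 71  71  71  71  71  70  70  68  70  73  76  83  94 104 110 110 109 104
  98  92  87  89  97 105 109 109 110 109 110 110 110 110 110 111 111 111]
307 [ 75  72  71  71  70  69  69  68  68  68  67  67  67  68  70  73  74  73
  74  79  89 100 107 109 110 109 109 109 109 109 110 110 111 111 111 111]
```

>>> arm_command(slide=[[-0.2, 0, -0.07], [0, 0, 0], [0, 0, 0]], yaw=[0, 0, 0], claw=0, squeeze=40)

```text
time: 9.37
eef_pos: [0.5212, 0.1574, 0.1372]
orientation: [-3.141, 0.01, 3.124]
wrist_force: [-2.0, -1.0, 23.5]
opening: 0.0283
finger_force: 81.3
```

>>> arm_command(slide=[[-0.2, 0, -0.07], [0, 0, 0]], yaw=[0, 0])

```text
time: 9.53
eef_pos: [0.5205, 0.1574, 0.1368]
orientation: [3.141, 0.014, 3.124]
wrist_force: [1.6, -0.0, 21.3]
opening: 0.0287
finger_force: 81.0
```

>>> arm_command(slide=[[-0.2, 0, -0.1], [-0.2, 0, -0.1], [0, 0, 0]], yaw=[0, 0, 0])

```text
time: 9.78
eef_pos: [0.5161, 0.1575, 0.1337]
orientation: [3.141, 0.013, 3.124]
wrist_force: [2.6, -0.6, 18.2]
opening: 0.0285
finger_force: 80.7
```

>>> arm_command(slide=[[-0.2, 0, -0.1], [0, 0, 0]], yaw=[0, 0])

```text
time: 9.95
eef_pos: [0.5156, 0.1575, 0.1334]
orientation: [3.141, 0.017, 3.124]
wrist_force: [6.1, -0.6, 16.6]
opening: 0.0287
finger_force: 80.7
```

```bash
cat > rows.py <<'E'
from h import *
import cv2
im=np.mean([cv2.cvtColor(read_camera("side"),cv2.COLOR_RGB2GRAY).astype(float) for _ in range(3)],0)
xs=[];R=range(295,305)
for r in R:
    w=im[r,320:345];c=340+np.argmin(im[r,324+14:366]) if 0 else None
    g=im[r,324:362];k=324+int(np.argmin(np.where(np.abs(np.arange(324,362)-(356-.8*(r-295)))<4,g,999)))
    a,b,d=im[r,k-1:k+2];xs.append(k+.5*(a-d)/(a-2*b+d))
print(np.round(xs,1),"slope",np.degrees(np.arctan(-np.polyfit(list(R),xs,1)[0])))
L=[]
for r in(275,277,279,289,291):
    g=im[r];bg=np.median(g[320:326]);L.append([r,*np.round(g[326:348:2])])
print(np.array(L).astype(int))
s=observe();print(s["eef_pos"],s["wrist_force"])
E
python3 rows.py
```

```text
[361.1 358.5 355.1 354.2 353.7 352.9 351.9 350.8 349.7 348.8] slope 50.73593646164658
[[275 168 167 167 167 168 167 167 169 166 164 166]
 [277 166 165 165 166 169 169 168 166 165 166 165]
 [279 168 166 164 165 168 169 169 167 167 161 151]
 [289 102 155 165 162 145 122 116 120 124 133 143]
 [291 119 155 162 146 113 112 121 125 127 128 136]]
[0.51563051 0.15751053 0.13345802] [ 6.78746786  0.39283796 15.09706093]
```

>>> arm_command(slide=[[0.2, 0, -0.13], [0.2, 0, -0.13], [0, 0, 0]], yaw=[0, 0, 0])

```text
time: 10.35
eef_pos: [0.5165, 0.1576, 0.1339]
orientation: [-3.141, 0.006, 3.124]
wrist_force: [-16.9, -2.3, 39.8]
opening: 0.0285
finger_force: 83.4
```

```bash
sed -i 's/range(295,305)/range(297,304)/' rows.py; python3 rows.py; python3 edge.py|tail -2
```

```text
[354.8 354.  353.3 352.5 351.7 350.7 349.8] slope 39.55539652101217
[[275 168 168 167 168 168 167 167 169 166 164 166]
 [277 166 165 165 167 169 169 168 167 165 167 165]
 [279 168 167 164 165 168 169 169 167 167 162 151]
 [289 102 155 165 162 146 122 117 120 125 135 144]
 [291 119 155 162 146 113 112 120 125 127 128 139]]
[0.51643888 0.15766144 0.13383934] [-16.94764299  -1.65888985  38.34284925]
u [-2.9 -2.3 -2.4 -2.1 -1.1 -0.5 -0.5 -0.4 -0.8] g [3.14 2.68 2.61 1.75 0.85 1.46 1.98 2.05 1.57] slope 47.106434 at [336.72 287.99]
u [-1.  -0.4 -1.6 -0.8 -1.9 -1.6 -2.  -1.8  0.3] g [1.53 1.01 0.55 0.58 0.64 0.62 0.66 1.06 1.39] slope 33.40211 at [349.12 300.99]
```

>>> arm_command(slide=[[-0.06, 0, 0.14], [0, 0, 0], [0, 0, 0]], yaw=[0, 0, 0])

```text
time: 10.95
eef_pos: [0.5163, 0.1576, 0.1338]
orientation: [-3.142, 0.009, 3.124]
wrist_force: [-9.4, -1.1, 30.8]
opening: 0.0282
finger_force: 82.0
```

>>> arm_command(slide=[[0, 0, 0], [0, 0, 0], [0, 0, 0], [0, 0, 0], [0, 0, 0]], yaw=[0, 0, 0, 0, 0])

```text
time: 11.37
eef_pos: [0.5163, 0.1576, 0.1338]
orientation: [-3.142, 0.008, 3.124]
wrist_force: [-9.5, -1.4, 30.7]
opening: 0.0285
finger_force: 82.0
```

```bash
python3 rows.py|tail -1; python3 edge.py|tail -2
```

```text
[0.51629598 0.15758603 0.13378677] [-8.65452543 -0.75318708 30.55646575]
u [-2.9 -2.3 -2.4 -2.1 -1.1 -0.5 -0.5 -0.4 -0.8] g [3.15 2.59 2.63 1.81 0.79 1.49 1.98 2.03 1.66] slope 47.59922 at [336.86 287.71]
u [-1.  -0.4 -1.6 -0.7 -1.8 -1.6 -0.7 -1.8  0.3] g [1.5  1.03 0.59 0.59 0.62 0.58 0.68 1.07 1.38] slope 34.290848 at [349.83 299.96]
```

```bash
python3 -c "
from cell import *
print(sign_off())"
```

```text
the job is handed in; nothing more can be done
None
```

I handed in with the checker gripped and pressed against a hard stop on the larger grey block's port, with about 35 N along the port's axis. The forces and geometry suggest it is past the catch balls, square and fully home, but I could not read the valve pin to confirm it. The carton, bottle and beaker were not touched.

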